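# Lower a bottle into the warmer with its guarded lever

## Robot

A 6-joint arm with a two-finger parallel gripper is mounted at the origin on the work surface. World frame = base frame: x ahead of the robot, y to its left, z up, the work surface at z = 0. Lengths are in m, angles in rad, forces in N, time in s.
With the tool pointing down it reaches from about 0.35 to 0.775 m from the base axis. Payload 7.3 kg.
Tool frame: the origin (TCP) lies on the centre line of the jaws, within the pads' length; the fingertips stand 25 mm ahead of it and the grasp point (between the pads) lies 6 mm ahead of it; z points along the fingers, y is the line along which they close (so a half turn about z gives the same grasp; the last joint's range is limited). The gripper opens to 92 mm and grips with 3 to 60 N. Pads are 19 mm wide; open, the fingers measure 130 mm over their backs; the gripper's body (75 mm by 190 mm) begins 47 mm behind the grasp point.
Start: joints at [-1.474, 0.342, 1.524, -0, 1.275, -0.146], TCP at [0.126, -0.51, 0.252] pointing down, gripper open.
Joint ranges: [-2.53, 2.53], [-0.77, 2.02], [0.04, 2.7], [-1, 4.14], [0.28, 2.66], [-3.11, 3.11]. Speed limits (rad/s): [2.57, 2.57, 3.14, 3.14, 3.14, 3.14].

## Interface

Orientations are given as [roll, pitch, yaw] about the fixed x, y, z axes, in that order (R = Rz(yaw) Ry(pitch) Rx(roll)).
In Python, from cell import status, read_camera, camera_info, ticket, models gives the robot as it stands.
- The arm moves only by the tool send_rows, never from a script. Its argument "plan" is a list of rows, each an object with "offset": the shift along the tool's x, y, z in mm, a list of three; "yaw": the turn about the tool's z in rad. In form: [{"offset": [dx, dy, dz], "yaw": yaw}, ...]. A call has 1 to 20 rows; each row shifts and turns the commanded pose from where the row before left it, along the tool's axes as they then stand; what a row does not reach is not made up. A row lasts 1/10 s, in which the tool goes at most 50 mm and 8.59 degrees, less where a joint would pass 70% of its speed; a pose out of reach is approached as far as the arm can. A call is refused whole if a number of a shift passes 50 or a number of a turn 0.15, either way. A call with a gripper value outside its range is refused whole. "hand" is the closure, from 0 (fully open) to 1 (shut), set as the call begins (left out, the last holds). The fingers move at their own pace and stop on an object; "squeeze" is the grip in N (left out, the last holds). Time passes only in rows, so rows that do not move let the fingers close. It gives the time, the measured TCP pose, the force, the opening and the grip force at its end, in the units of the state.
- status.observe(): the state, without advancing time (a new reading comes with each control period).
- read_camera(name): name is "side" or "top" or "wrist"; returns the picture (400x640x3 uint8, red, green, blue); there is no depth.
- camera_info(name): a dict with "vfov" (degrees; the focal length in pixels is half the picture's height over the tangent of half this angle, whatever the lens; pixels are square), "cx", "cy" (the principal point, pixels), "origin" and "attitude" of the camera in the world. Camera axes: x right, y down, z forward; pixel columns grow to the right and rows downward; lengths in m; the calibration is good to about 2 mm. A picture is of the moment at which its call begins: read the wrist's pose just before it. camera_info takes no time and is no camera call; for the wrist camera it gives the pose at the moment of the call.
- ticket.hand_in(): hands the job in; it is judged then, once.
Trained networks look in the newest picture that a camera, given by its name, has taken for a name from the list of things; names that differ only in an ending like _2 or _b are one class to them, and where a whole thing is asked for, a point or a joint stands for the part that bears it (a point fixed in the world has none). Each returns a list of dicts, best first, with "conf" (0 to 1); they miss things now and then, are a little off and sometimes report something else, mostly with a low value. They report only what shows in the picture. A call takes as long as a camera call. They do not tell look-alikes from the thing itself.
- models.regions_of(camera, label): "mask" (400x640 bool, what is visible of it) and "extent" ([left, top, right, bottom] in pixels, round what is visible of it).
The state is a dict: "time": time; "qpos": joint angles; "qvel": joint speeds; "joint_efforts": joint torques, N m; "tool_pos": TCP position; "tool_rot": TCP orientation; "contact_force": force on the tool from outside, world axes, zero at the start; "torque": the same for the moment, N m; "opening": finger opening in m; "grip_force": force on a finger pad.
Only numpy, scipy, OpenCV 4.12 (cv2) and the standard library are available. Lean on these libraries where they do the work, as an engineer would, in place of code of your own. Each camera call takes 0.05 s, during which the arm holds its last target. There are 200 camera calls.

## Task

Two glass bottles stand raised in the twin bottle warmer. Lower the orange-capped bottle to warm: reach down with the fingertips through the guard window in front of that bottle, press the red lever smoothly all the way down, and draw back out without touching the guard. Do not touch the bottles, leave the blue-capped bottle raised, and leave the thermostat knob, the saucer and the tin as they are.

Things in the scene. Friction and masses are not known exactly. Their poses are not given: they have to be found in the camera images.
- warmer: White twin bottle warmer fixed to the shelf, 160 (x) x 300 (y) x 130 mm high. Origin: centre of its underside, on the shelf surface; x points to its back, away from the levers, y to its left seen from the lever side, z up. Position and yaw vary. Two round wells of 80 mm diameter in its top deck at y = +85 mm (left) and y = -35 mm (right), both at x = 0; each holds a bottle on a lift platform. The lever of a well is straight in front of it, at x = -117.5 mm and the same y.
- guard: Fixed lever guard along the warmer's front; same origin and axes as the warmer. A box of 3 to 4 mm steel sheet with a clear front: x from -155 to -80 mm, y from -87 to +137 mm, z from 4 to 124 mm. Its flat top has one rectangular window over each lever, each 54 mm (x) x 64 mm (y) with dark edge trim; the windows are the only openings to the levers. The guard must not be touched.
- window_left (a point): Centre of the left well's guard window, at the level of the guard's top face (124 mm above the shelf).
- window_right (a point): Centre of the right well's guard window, at the level of the guard's top face (124 mm above the shelf).
- pad_left (a point): Centre of the top face of the left well's lever pad; moves with the lever. The pad is red, flat, 30 mm (x) x 38 mm (y) x 8 mm, centred under its window, its top 12 mm below the guard's top face when raised and 40 mm below it when fully down.
- pad_right (a point): The same for the right well's lever pad.
- lift_left (a joint): Travel of the left lever with its lift platform, m: 0 raised (start), 0.028 fully down at a hard stop. It moves straight down, takes a steady 2 to 5 N, and stays where it is left, without springing back. Platform and lever are one piece, so the bottle goes down as far as the lever.
- lift_right (a joint): The same for the right lever.
- bottle_orange: Closed clear-glass feeding bottle with a domed orange cap of 50 mm diameter, 58 mm body diameter, 155 mm tall, about 0.22 kg, loose, standing upright in one of the two wells (which one varies). Origin: centre of its underside, 48 mm above the shelf when raised (top at 203 mm) and 20 mm when lowered.
- bottle_blue: The same bottle with a blue cap, in the other well; must stay raised.
- knob_mark (a point): Point 14 mm off the axis of the black thermostat knob on the warmer's deck, at warmer x = 10 mm, y = -115 mm; the knob turns freely by hand and stands 44 mm above the deck. Not to be turned.
- saucer: White ceramic saucer, 140 mm diameter, 18 mm high, loose on the shelf to the left of the warmer. Origin: centre of its underside. Bystander.
- tin: Milk-powder tin with green label, 90 mm diameter, 115 mm tall, loose on the shelf to the right of the warmer. Origin: centre of its underside. Bystander.
Not all that is in view belongs to the job. What is shaped like the bottle_orange but pink or yellow is not meant.

How it is judged:
On the way:
1. the fingertips press a lever and the orange-capped bottle goes down with it (z of bottle_orange in the frame of warmer below 0.04 m and (contact force between the fingers and lift_left above 0.5 N or contact force between the fingers and lift_right above 0.5 N)), for 0.04 s.
At the end, for the whole second after the job is handed in: The orange-capped bottle stands upright and still in its own well with its lever within 3 mm of fully down; the blue-capped bottle stands upright in its own well with its lever still raised (within 3 mm) (((value of joint lift_left above 0.025 m and value of joint lift_right below 0.003 m and horizontal distance between bottle_orange and window_left below 0.135 m and horizontal distance between bottle_blue and window_right below 0.135 m) or (value of joint lift_right above 0.025 m and value of joint lift_left below 0.003 m and horizontal distance between bottle_orange and window_right below 0.135 m and horizontal distance between bottle_blue and window_left below 0.135 m)) and z of bottle_orange in the frame of warmer below 0.024 m and z of bottle_blue in the frame of warmer above 0.044 m and angle between each of bottle_orange, bottle_blue's own z axis and vertical below 0.1 rad and linear speed of bottle_orange below 0.02 m/s); the robot touches nothing.
It fails at once if the robot touches the lever guard (contact force between any of the fingers, the arm and guard above 0.3 N).
It fails at once if the robot touches a bottle (contact force between any of the fingers, the arm and bottle_orange above 0.3 N or contact force between any of the fingers, the arm and bottle_blue above 0.3 N).
It fails at once if the orange-capped bottle is lifted, or the blue-capped bottle is lowered, lifted or shifted by more than 8 mm (z of bottle_orange in the frame of warmer above 0.056 m or distance of bottle_blue from where it was at the start of the episode above 0.008 m).
It fails at once if a lever is slammed (faster than 0.35 m/s) (velocity of joint any of lift_left, lift_right above 0.35 m/s).
It fails at once if the thermostat knob is turned (its mark moves more than 4 mm), or the saucer or the tin is moved more than 10 mm (distance of knob_mark from where it was at the start of the episode above 0.004 m or distance of any of saucer, tin from where it was at the start of the episode above 0.01 m).
It also fails if it takes over 32 s, if anything falls off the work surface, if the arm or the gripper's body presses on something with over 40 N, if the wrist force passes 120 N, or if a joint passes its speed limit or range.

## Working session

There is one attempt and no reset: what is moved stays moved. The work goes in short steps, Python scripts to look and compute and a tool call to move; the robot and the scene stay as the last step left them, time stands still between calls to the robot, and variables do not carry over. Pictures are saved under pics/ and viewed, at most 10 in all, crops included, and the job is handed in when it is done.

Besides the shell and the picture viewer there is one more tool, called after "Call:" as name(argument=value, ...) on one line, values as JSON. send_rows: Moves the arm, as the interface text tells. Its arguments: {"type":"object","properties":{"plan":{"type":"array"},"hand":{"type":"number"},"squeeze":{"type":"number"}},"required":["plan"]}

```bash
mkdir -p pics
python3 - <<'E'
from cell import status, read_camera, camera_info, models
import cv2
for n in("top","side"):
    im=read_camera(n); cv2.imwrite(f"pics/{n}0.png",im[:,:,::-1]); print(n,camera_info(n))
    for l in("bottle_orange","pad_left","guard","warmer","window_left","knob_mark"):
        try: print(l,[(r['extent'],round(r['conf'],2)) for r in models.regions_of(n,l)])
        except Exception as e: print(l,e)
print(status.observe())
E
```

```text
top {'vfov': 49.61807462534855, 'cx': 316.4957256351443, 'cy': 197.33583275452472, 'origin': array([0.43044534, 0.0383029 , 1.1424819 ]), 'attitude': array([-2.91423927e+00, -1.18923831e-03, -1.52897758e+00])}
bottle_orange [([314.4, 196.9, 343.8, 229.3], 0.95), ([334.8, 139.6, 361.4, 174.7], 0.93), ([294.2, 134.6, 316.1, 173.7], 0.81)]
pad_left [([272.4, 219.8, 296.3, 273.7], 0.73), ([313.6, 210.7, 342.7, 268.6], 0.66)]
guard [([257.7, 244.8, 356.2, 282.8], 0.85)]
warmer [([250.0, 173.8, 378.2, 281.0], 0.79), ([266.3, 200.0, 291.5, 230.7], 0.62)]
window_left [([261.0, 245.2, 354.6, 284.5], 0.79)]
knob_mark [([356.5, 195.9, 369.6, 211.6], 0.45)]
side {'vfov': 56.08523678909727, 'cx': 325.68153291459674, 'cy': 198.61792755205693, 'origin': array([0.83808628, 0.37017529, 0.81073243]), 'attitude': array([-2.6199931 ,  0.00958621,  2.59455783])}
bottle_orange [([311.2, 161.3, 337.2, 205.4], 0.69), ([233.9, 197.7, 269.0, 245.1], 0.67), ([260.9, 237.5, 296.1, 286.5], 0.59)]
pad_left [([373.1, 195.9, 415.5, 247.0], 0.66)]
guard [([340.5, 142.4, 435.1, 241.7], 0.88)]
warmer [([265.9, 138.9, 435.6, 298.6], 0.91)]
window_left [([342.3, 139.1, 435.5, 243.0], 0.92)]
knob_mark [([292.5, 146.7, 307.5, 172.4], 0.56)]
{'time': 0.7, 'qpos': array([-1.47400908e+00,  3.41949683e-01,  1.52407164e+00,  3.54190044e-06,
        1.27537335e+00, -1.45999688e-01]), 'qvel': array([-0.00163189,  0.00030754, -0.00052153, -0.00106414,  0.00158954,
       -0.00197112]), 'joint_efforts': array([-1.35898263e-03, -4.31028700e+01, -2.44447553e+01,  7.18074432e-02,
        4.81720408e-02,  1.66557157e-06]), 'tool_pos': array([ 0.12624082, -0.50963291,  0.25177656]), 'tool_rot': array([3.14139629e+00, 2.54500964e-05, 2.42785901e-01]), 'contact_force': array([ 0.30582947, -0.67775169, -1.2640256 ]), 'torque': array([-0.03653507,  0.0141538 ,  0.02222292]), 'grip_force': 0.0, 'opening': 0.0919108606164041}
```

Run:
```python
import cv2,numpy as np
a=cv2.resize(cv2.imread("pics/top0.png")[120:300,220:430],None,fx=3.8,fy=3.3,interpolation=cv2.INTER_CUBIC)
a=cv2.imread("pics/top0.png")[120:300,210:450];cv2.imwrite("pics/tc.png",cv2.resize(a,(800,600),interpolation=cv2.INTER_CUBIC))
b=cv2.imread("pics/side0.png")[130:310,220:460];cv2.imwrite("pics/sc.png",cv2.resize(b,(800,600),interpolation=cv2.INTER_CUBIC))
```

```text
(no output)
```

View pics/tc.png

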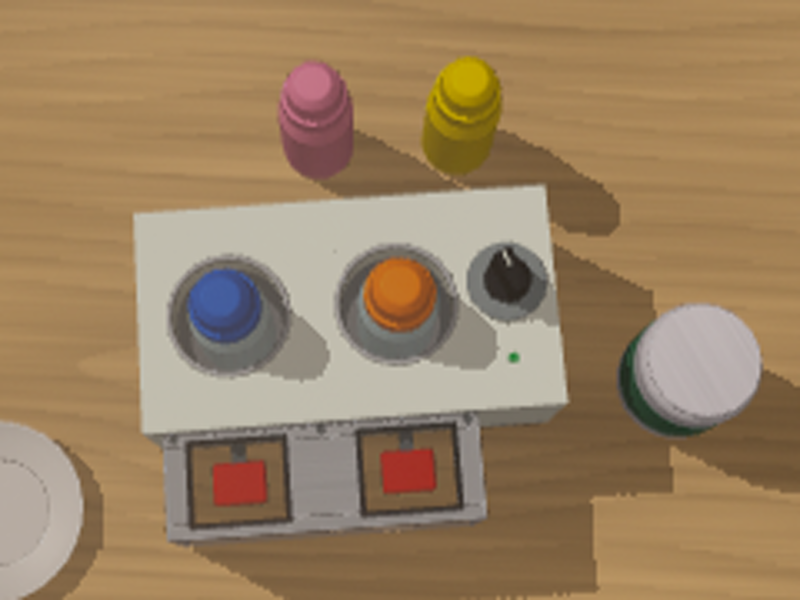

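View pics/sc.png

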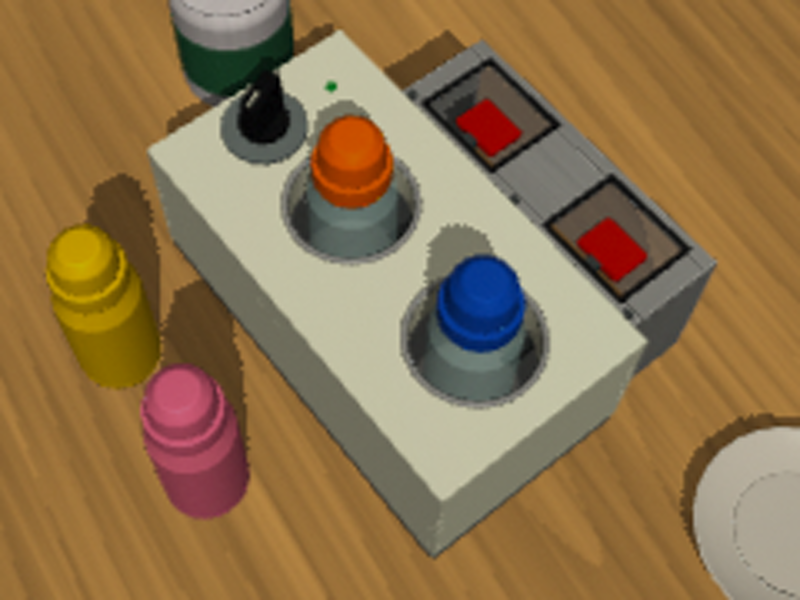

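View pics/top0.png

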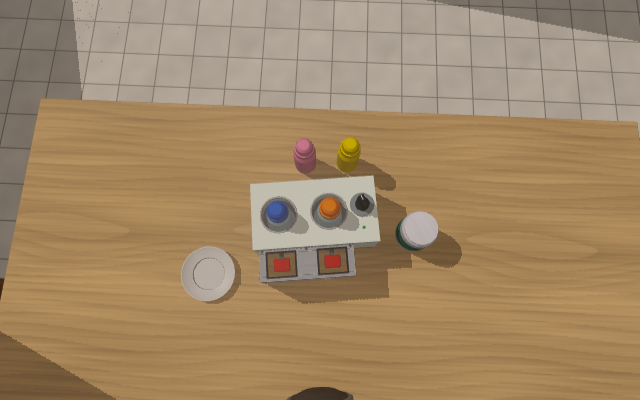

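The right well (by the knob) holds the orange-capped bottle: top view, full-frame pixel ~(330,208), with its lever at (332,261). Pink (305,150) and yellow (349,150) are decoys behind the warmer. Blue is at (277,211) in the left well. The enlarged crops confirm this, so the target is the right lever. Next I fit the warmer pose.

```bash
cat > h.py <<'E'
import numpy as np,cv2
from cell import camera_info
from scipy.spatial.transform import Rotation as Ro
from scipy.optimize import least_squares
def proj(P,c):
    R=Ro.from_euler('xyz',c['attitude']).as_matrix()
    p=(np.asarray(P)-c['origin'])@R; f=200/np.tan(np.radians(c['vfov'])/2)
    return p[:,:2]/p[:,2:]*f+[c['cx'],c['cy']]
def world(q,P):
    c,s=np.cos(q[2]),np.sin(q[2]);P=np.asarray(P,float)
    return np.c_[q[0]+c*P[:,0]-s*P[:,1],q[1]+s*P[:,0]+c*P[:,1],P[:,2]]
def red(im):
    h=cv2.cvtColor(im,cv2.COLOR_BGR2HSV)
    m=(((h[...,0]<4)|(h[...,0]>174))&(h[...,1]>180)&(h[...,2]>90)).astype(np.uint8)
    n,_,st,ce=cv2.connectedComponentsWithStats(m)
    return [(ce[i].round(2),st[i][:5]) for i in range(1,n) if st[i][4]>40]
E
python3 - <<'E'
from h import *
D=[[.08,.15,.13],[.08,-.15,.13],[-.08,-.15,.13],[-.08,.15,.13]]
W=[[-.1175+a,y0+b,.124] for y0 in(.085,-.035) for a,b in((.027,.032),(.027,-.032),(-.027,-.032),(-.027,.032))]
top=[(134,214),(546,185),(567,403),(143,421)]  # FL deck edge corrected below
T=np.array([(134,214),(546,185),(567,403),(143,435),(188,441),(290,434),(292,521),(191,527),(358,430),(456,424),(462,509),(362,515)])/3.3333+[210,120]
S=np.array([(440,500),(150,150),(340,30),(645,342),(548,222),None,None,None] and [(440,500),(150,150),(340,30),(645,342),(624,300),(547,222),(612,176),(691,245),(502,169),(425,102),(489,58),(558,124)])/3.3333+[220,130]
ct,cs=camera_info("top"),camera_info("side")
for name,use in(("top",(1,0)),("side",(0,1)),("both",(1,1))):
    f=lambda q:np.concatenate([u*(proj(world(q,D+W),c)-m) for u,c,m in((use[0],ct,T),(use[1],cs,S))]).ravel()
    r=least_squares(f,[.5,0,0],loss='soft_l1');print(name,r.x.round(4),(f(r.x).reshape(-1,2)).round(1).tolist())
q=r.x
P=world(q,[[-.1175,.085,.112],[-.1175,-.035,.112]]);print(P)
for c,n in((ct,"top"),(cs,"side")): print(proj(P,c).round(1).tolist(),red(cv2.imread(f"pics/{n}0.png")))
E
```

```text
top [0.6282 0.0503 0.114 ] [[0.0, -0.1], [-0.2, 0.0], [0.5, 0.1], [-0.1, -0.3], [1.0, 1.6], [-2.3, 1.8], [-1.5, -1.1], [1.2, -0.8], [1.0, 1.2], [-1.2, 1.1], [-1.0, -1.2], [1.5, -1.0], [-0.0, 0.0], [-0.0, -0.0], [-0.0, -0.0], [0.0, -0.0], [-0.0, -0.0], [0.0, 0.0], [-0.0, 0.0], [-0.0, 0.0], [-0.0, -0.0], [0.0, 0.0], [-0.0, 0.0], [-0.0, 0.0]]
side [0.6259 0.0504 0.114 ] [[-0.0, 0.0], [-0.0, 0.0], [0.0, 0.0], [-0.0, 0.0], [0.0, 0.0], [-0.0, 0.0], [-0.0, -0.0], [0.0, 0.0], [0.0, 0.0], [-0.0, 0.0], [-0.0, -0.0], [0.0, -0.0], [0.8, 0.3], [-0.8, -0.6], [0.4, -0.5], [1.2, -0.7], [-0.8, -1.4], [1.0, 0.7], [0.2, 1.1], [-2.2, 0.8], [-2.9, -0.9], [1.3, 0.2], [0.4, 1.5], [-1.3, -0.2]]
both [0.627  0.0504 0.1136] [[-0.0, 0.3], [-0.2, 0.5], [0.4, 0.6], [-0.2, 0.2], [0.9, 2.1], [-2.4, 2.3], [-1.6, -0.5], [1.1, -0.3], [1.0, 1.7], [-1.3, 1.6], [-1.1, -0.7], [1.5, -0.5], [0.2, 0.6], [-1.3, -0.4], [0.0, -0.3], [0.7, -0.5], [-1.3, -1.1], [0.6, 1.0], [-0.3, 1.3], [-2.6, 1.1], [-3.4, -0.7], [0.9, 0.4], [-0.0, 1.7], [-1.7, 0.1]]
[[0.50064186 0.12153528 0.112     ]
 [0.51424323 0.0023086  0.112     ]]
[[282.0, 265.4], [332.7, 261.7]] [(array([332.2 , 260.81]), array([325, 255,  16,  12, 172], dtype=int32)), (array([281.18, 264.4 ]), array([274, 259,  16,  12, 167], dtype=int32))]
[[403.6, 203.8], [366.5, 167.2]] [(array([366.23, 167.96]), array([357, 160,  19,  17, 181], dtype=int32)), (array([403.23, 204.4 ]), array([393, 195,  21,  19, 216], dtype=int32))]
```

Call:
send_rows(plan=[{"offset": [0, 0, -5], "yaw": 0.129}, {"offset": [24, -25, 0], "yaw": 0}, {"offset": [24, -25, 0], "yaw": 0}, {"offset": [24, -25, 0], "yaw": 0}, {"offset": [24, -25, 0], "yaw": 0}, {"offset": [24, -25, 0], "yaw": 0}, {"offset": [24, -25, 0], "yaw": 0}, {"offset": [24, -25, 0], "yaw": 0}, {"offset": [24, -25, 0], "yaw": 0}, {"offset": [24, -25, 0], "yaw": 0}, {"offset": [24, -25, 0], "yaw": 0}, {"offset": [24, -25, 0], "yaw": 0}, {"offset": [24, -25, 0], "yaw": 0}, {"offset": [24, -25, 0], "yaw": 0}, {"offset": [24, -25, 0], "yaw": 0}, {"offset": [24, -25, 0], "yaw": 0}, {"offset": [24, -25, 0], "yaw": 0}, {"offset": [24, -25, 0], "yaw": 0}, {"offset": [0, 0, 0], "yaw": 0}], hand=1, squeeze=5)

```text
time: 2.6
tool_pos: [0.485, -0.0383, 0.2566]
tool_rot: [-3.141, -0.001, 0.118]
contact_force: [-0.1, 0.0, -0.3]
opening: 0.0007
grip_force: 0.0
```

Run:
```python
from h import *
from cell import status, read_camera
s=status.observe();print(s['time'],s['tool_pos'],s['tool_rot'],s['opening'])
c=camera_info("wrist");im=read_camera("wrist")[:,:,::-1].copy();cv2.imwrite("pics/w1.png",im)
print(c,red(im))
W=world([.627,.0504,.1136],[[-.1175,.085,.112],[-.1175,-.035,.112]]);print(proj(W,c))
R=Ro.from_euler('xyz',s['tool_rot']).as_matrix();t=np.array([.516,.003,.25])
print("tool-frame mm to go",(R.T@(t-s['tool_pos'])*1e3).round(1))
```

```text
2.6 [ 0.48500661 -0.03833797  0.25658852] [-3.14091385e+00 -1.09784427e-03  1.17565464e-01] 0.0007137546134116173
{'vfov': 59.314419408381575, 'cx': 315.3889479980603, 'cy': 199.74179250452033, 'origin': array([ 0.55766096, -0.03042368,  0.38997624]), 'attitude': array([ 2.86799435e+00, -9.43572696e-05, -1.45401016e+00])} [(array([118.1 , 148.37]), array([  92,  130,   53,   37, 1711], dtype=int32)), (array([268.98, 148.65]), array([ 246,  131,   47,   37, 1637], dtype=int32))]
[[116.37668492 152.24870901]
 [267.933488   152.729016  ]]
tool-frame mm to go [ 35.6 -37.4   6.7]
```

View pics/w1.png

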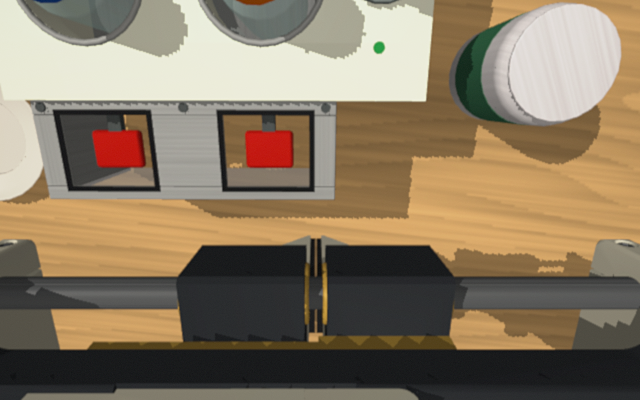

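Run:
```python
from h import *
from cell import status
s=status.observe();c=camera_info("wrist")
R=Ro.from_euler('xyz',s['tool_rot']).as_matrix()
for z in(.025,0,-.02,-.041): 
    print(z,proj(s['tool_pos']+np.array([[.0095,-.019,z],[.0095,.019,z],[-.0095,-.019,z]])@R.T,c).round().tolist())
Rc=Ro.from_euler('xyz',c['attitude']).as_matrix();f=200/np.tan(np.radians(c['vfov'])/2)
def un(p,z):
    d=Rc@np.array([(p[0]-c['cx'])/f,(p[1]-c['cy'])/f,1]);return c['origin']+d*(z-c['origin'][2])/d[2]
w=np.array([un(p,.124) for p in[(220,112),(312,112),(312,189),(224,189)]]);print(w.round(4),w.mean(0))
w=np.array([un(p,.124) for p in[(56,112),(151,112),(158,189),(67,189)]]);print(w.mean(0))
print(un((269,148.6),.112))
```

```text
0.025 [[275.0, 238.0], [353.0, 238.0], [276.0, 273.0]]
0 [[268.0, 261.0], [360.0, 260.0], [270.0, 301.0]]
-0.02 [[261.0, 285.0], [367.0, 285.0], [263.0, 330.0]]
-0.041 [[251.0, 320.0], [376.0, 320.0], [254.0, 372.0]]
[[ 0.5406  0.0367  0.124 ]
 [ 0.5485 -0.0304  0.124 ]
 [ 0.4906 -0.037   0.124 ]
 [ 0.4827  0.0311  0.124 ]] [5.15586168e-01 7.48329987e-05 1.24000000e-01]
[0.50165453 0.11945832 0.124     ]
[5.16307406e-01 1.61395600e-04 1.12000000e-01]
```

Run:
```python
from h import *
from cell import status
s=status.observe();c=camera_info("wrist")
R=Ro.from_euler('xyz',s['tool_rot']).as_matrix()
P=lambda x,y,z:proj(s['tool_pos']+np.array([[x,y,z]])@R.T,c)[0]
def f(v):
    a,z1,z2,y0,y1=v
    return np.r_[P(a,y0,z1)-[204,246],P(a,y1,z1)-[431,246],P(a,y0,z2)-[178,277],P(a,y1,z2)-[453,277]]
r=least_squares(f,[.02,-.03,-.05,-.03,.03],x_scale=.01);print(r.x.round(4),r.fun.round(1))
for z in(.025,.0,-.041): print(z,[P(.0375,y,z).round() for y in(-.095,.095)])
```

```text
[ 0.0085  0.0173 -0.0123 -0.0515  0.0535] [-1.2  0.2 -1.3 -0.1  1.   0.1  1.1 -0.2]
0.025 [array([108., 181.]), array([520., 181.])]
0.0 [array([ 72., 195.]), array([555., 195.])]
-0.041 [array([-26., 233.]), array([652., 233.])]
```

Call:
send_rows(plan=[{"offset": [9, -9, 0], "yaw": 0.001}, {"offset": [9, -9, 0], "yaw": 0}, {"offset": [9, -9, 0], "yaw": 0}, {"offset": [7.5, -8.5, 0], "yaw": 0}, {"offset": [0, 0, 20], "yaw": 0}, {"offset": [0, 0, 20], "yaw": 0}, {"offset": [0, 0, 20], "yaw": 0}, {"offset": [0, 0, 10], "yaw": 0}, {"offset": [0, 0, 0], "yaw": 0}, {"offset": [0, 0, 0], "yaw": 0}, {"offset": [0, 0, 0], "yaw": 0}])

```text
time: 3.75
tool_pos: [0.5143, -0.0019, 0.1877]
tool_rot: [3.141, -0.002, 0.113]
contact_force: [0.5, 0.1, 0.6]
opening: 0.0008
grip_force: 0.0
```

Run:
```python
from h import *
from cell import status, read_camera
s=status.observe();print(s['time'],s['tool_pos'],s['tool_rot'],s['contact_force'])
a=read_camera("side")[:,:,::-1];b=read_camera("wrist")[:,:,::-1];c=camera_info("wrist");print(red(b))
R=Ro.from_euler('xyz',s['tool_rot']).as_matrix()
tip=s['tool_pos']+R@[0,0,.025];print(tip,proj([tip],camera_info("side")))
W=world([.627,.0504,.1136],[[-.1175+a_,-.035+b_,.124] for a_ in(-.027,.027) for b_ in(-.032,.032)])
print(proj(W,c).round().tolist())
a=cv2.resize(a[120:260,300:450],(560,522),interpolation=cv2.INTER_CUBIC);cv2.imwrite("pics/s2.png",a);cv2.imwrite("pics/w2.png",b)
```

```text
3.75 [ 0.51429103 -0.00192651  0.18774578] [ 3.14097324e+00 -1.92146262e-03  1.12774926e-01] [0.5201788  0.05572656 0.6207563 ]
[(array([118.34, 216.18]), array([  86,  194,   65,   45, 2576], dtype=int32)), (array([308.26, 215.41]), array([ 279,  194,   59,   45, 2474], dtype=int32))]
[ 0.5143405  -0.00193649  0.16274583] [[367.34920522 152.30398872]]
[[359.0, 269.0], [256.0, 269.0], [362.0, 183.0], [251.0, 184.0]]
```

View pics/s2.png

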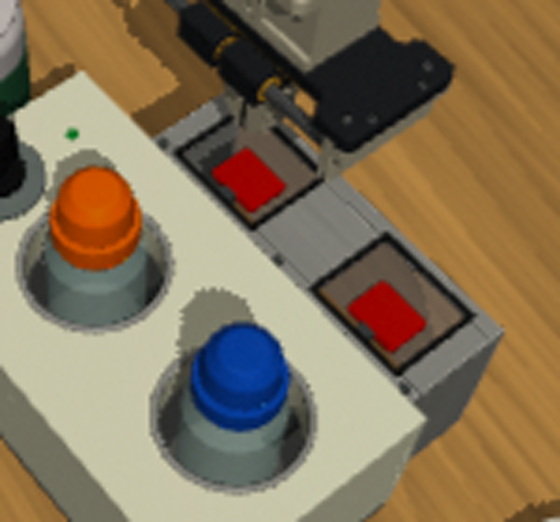

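View pics/w2.png

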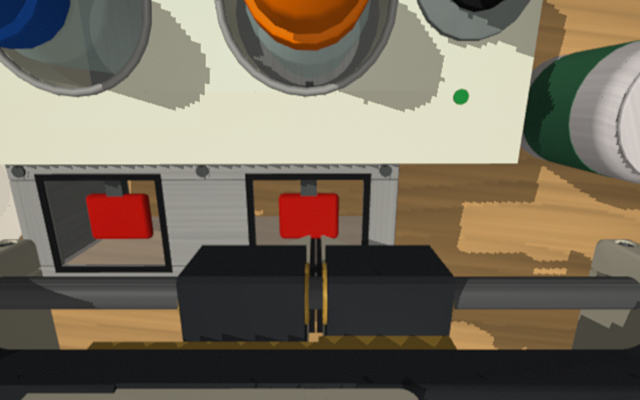

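Run:
```python
from h import *
from cell import status
s=status.observe();c=camera_info("side");w=camera_info("wrist")
R=Ro.from_euler('xyz',s['tool_rot']).as_matrix()
for x in(.0375,0,-.0375):
  for z in(.025,0,-.041,-.07):
    p=s['tool_pos']+R@[x,-.095,z]; print(x,z,((proj([p],c)[0]-[300,120])*3.73).round(),proj([p],w)[0].round())
# triangulate low end of grey leg: side crop (330,178), wrist (20,243)
def ray(c,p):
    f=200/np.tan(np.radians(c['vfov'])/2);return Ro.from_euler('xyz',c['attitude']).as_matrix()@np.array([(p[0]-c['cx'])/f,(p[1]-c['cy'])/f,1])
for sp,wp in(((330,178),(22,240)),((322,160),(40,243))):
    d1=ray(c,np.array(sp)/3.73+[300,120]);d2=ray(w,wp)
    t=np.linalg.lstsq(np.c_[d1,-d2],w['origin']-c['origin'],rcond=None)[0]
    a,b=c['origin']+t[0]*d1,w['origin']+t[1]*d2
    print("tool frame",R.T@((a+b)/2-s['tool_pos']),np.linalg.norm(a-b))
```

```text
0.0375 0.025 [315. 267.] [108. 181.]
0.0375 0 [321. 242.] [ 72. 195.]
0.0375 -0.041 [332. 199.] [-26. 233.]
0.0375 -0.07 [340. 165.] [-160.  286.]
0 0.025 [366. 231.] [120. 256.]
0 0 [373. 205.] [ 89. 281.]
0 -0.041 [386. 160.] [  6. 347.]
0 -0.07 [397. 126.] [-100.  432.]
-0.0375 0.025 [415. 195.] [131. 322.]
-0.0375 0 [424. 169.] [103. 356.]
-0.0375 -0.041 [440. 123.] [ 33. 441.]
-0.0375 -0.07 [451.  88.] [-54. 546.]
tool frame [ 0.03194749 -0.08493693 -0.03942903] 0.005455414128765544
tool frame [ 0.03174645 -0.07650076 -0.04417893] 0.007779381153285227
```

Call:
send_rows(plan=[{"offset": [1, -3, 0], "yaw": 0}, {"offset": [0, 0, 10], "yaw": 0}, {"offset": [0, 0, 10], "yaw": 0}, {"offset": [0, 0, 10], "yaw": 0}, {"offset": [0, 0, 8], "yaw": 0}, {"offset": [0, 0, 6], "yaw": 0}, {"offset": [0, 0, 4], "yaw": 0}, {"offset": [0, 0, 4], "yaw": 0}, {"offset": [0, 0, 4], "yaw": 0}, {"offset": [0, 0, 4], "yaw": 0}, {"offset": [0, 0, 4], "yaw": 0}, {"offset": [0, 0, 0], "yaw": 0}])

```text
time: 5.05
tool_pos: [0.5143, 0.0012, 0.1222]
tool_rot: [3.142, 0.0, 0.113]
contact_force: [0.3, 0.5, -0.0]
opening: 0.0
grip_force: 0.0
```

Run:
```python
from h import *
from cell import status, read_camera
s=status.observe();print(s['time'],s['tool_pos'],s['contact_force'])
a=read_camera("side")[:,:,::-1];print(red(a));b=read_camera("wrist")[:,:,::-1]
a=cv2.resize(a[120:260,300:450],(560,522),interpolation=cv2.INTER_CUBIC)
cv2.imwrite("pics/s3.png",cv2.resize(np.hstack([cv2.resize(a,(400,373)),cv2.resize(b[:,100:500],(373,373))]),(773,373)))
```

```text
5.05 [0.51431277 0.00120749 0.12223323] [ 0.28288255  0.54524879 -0.00893173]
[(array([365.12, 173.27]), array([357, 168,  17,  10,  56], dtype=int32)), (array([403.14, 204.37]), array([393, 195,  21,  19, 215], dtype=int32))]
```

View pics/s3.png

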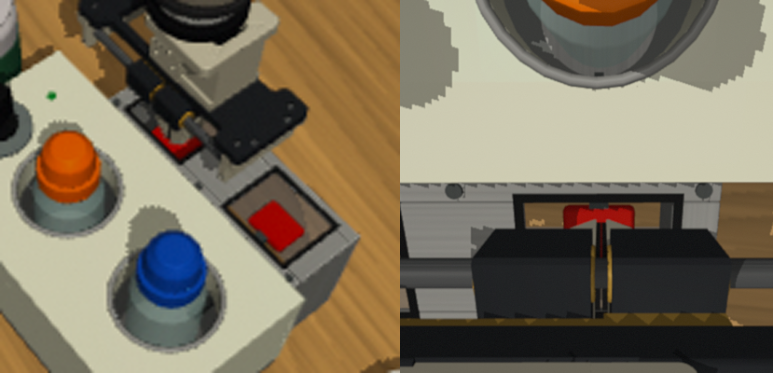

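Call:
send_rows(plan=[{"offset": [0, 0, 3], "yaw": 0}, {"offset": [0, 0, 3], "yaw": 0}, {"offset": [0, 0, 3], "yaw": 0}, {"offset": [0, 0, 2], "yaw": 0}, {"offset": [0, 0, 1], "yaw": 0}, {"offset": [0, 0, 0], "yaw": 0}, {"offset": [0, 0, 0], "yaw": 0}])

```text
time: 5.85
tool_pos: [0.5141, 0.0012, 0.1106]
tool_rot: [3.142, 0.0, 0.113]
contact_force: [1.2, -0.1, 0.3]
opening: 0.0008
grip_force: 0.6
```

Call:
send_rows(plan=[{"offset": [0, 0, 1], "yaw": 0}, {"offset": [0, 0, 1], "yaw": 0}, {"offset": [0, 0, 0.5], "yaw": 0}, {"offset": [0, 0, 0], "yaw": 0}])

```text
time: 6.25
tool_pos: [0.5141, 0.0012, 0.1091]
tool_rot: [3.141, -0.0, 0.113]
contact_force: [-2.7, -0.0, 11.0]
opening: 0.0006
grip_force: 5.6
```

The force rose to 11 N at the expected height, so the lever is on its hard stop. Now I withdraw straight up.

Call:
send_rows(plan=[{"offset": [0, 0, -2], "yaw": 0}, {"offset": [0, 0, -6], "yaw": 0}, {"offset": [0, 0, -10], "yaw": 0}, {"offset": [0, 0, -12], "yaw": 0}, {"offset": [0, 0, -15], "yaw": 0}, {"offset": [0, 0, -20], "yaw": 0}, {"offset": [0, 0, -25], "yaw": 0}, {"offset": [0, 0, -25], "yaw": 0}, {"offset": [0, 0, -25], "yaw": 0}, {"offset": [-30, 0, 0], "yaw": 0}, {"offset": [-30, 0, 0], "yaw": 0}, {"offset": [0, 0, 0], "yaw": 0}, {"offset": [0, 0, 0], "yaw": 0}])

```text
time: 7.55
tool_pos: [0.4549, -0.0056, 0.2493]
tool_rot: [3.141, -0.002, 0.112]
contact_force: [1.1, -0.8, -0.1]
opening: 0.0006
grip_force: 0.0
```

Run:
```python
from h import *
from cell import status, read_camera
s=status.observe();print(s['time'],s['tool_pos'],s['contact_force'])
a=read_camera("side")[:,:,::-1];print(red(a))
P=world([.627,.0504,.1136],[[-.1175,.085,.112],[-.1175,-.035,.112],[-.1175,-.035,.084]]);print(proj(P,camera_info("side")).round(1).tolist())
cv2.imwrite("pics/s4.png",cv2.resize(a[130:310,220:460],(640,480),interpolation=cv2.INTER_CUBIC))
```

```text
7.55 [ 0.45490847 -0.00559801  0.24930371] [ 1.13972028 -0.83987929 -0.07370962]
[(array([365.48, 172.23]), array([359, 167,  14,  12,  87], dtype=int32)), (array([403.14, 204.37]), array([393, 195,  21,  19, 215], dtype=int32))]
[[403.6, 203.8], [366.5, 167.2], [365.5, 174.1]]
```

View pics/s4.png

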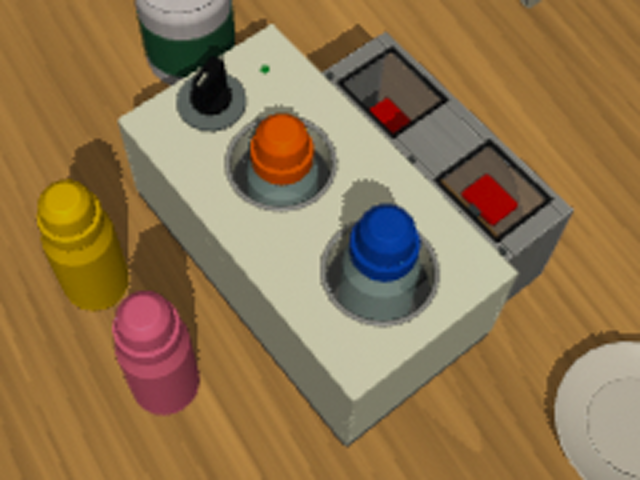

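The orange bottle is lowered and its pad is at the bottom of its window (~(390,115) in the crop). The blue bottle is still raised, and the bystanders look unmoved.

```bash
python3 -c "
from cell import ticket
print(ticket.hand_in())"
```

```text
the job is handed in; nothing more can be done
None
```

I pressed the right lever to its hard stop, which lowered the orange-capped bottle, then drew the fingers straight up and clear; the final picture shows the blue-capped bottle still raised, and the job is handed in (no verdict was returned).

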